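Open the carver's combination-locked burr box

TASK

Open the locked burr box. Work the dial by its crank knob: clockwise (seen from above) past the single-stud mark once and stop on it the second time; anticlockwise past the double-stud mark once and stop on it the second time; then slowly clockwise, by feel, until the bolt drops and the dial stops dead, and do not force it. Then slide the lid fully open along its track, away from you, let go, and leave the tin, the bowl and the wood offcut where they are.

Things in the scene. Friction and masses are not known exactly. Their poses are not given: they have to be found in the camera images.
- box: Fixed wooden box, 170 (x) x 320 (y) x 85 mm high; origin at the centre of its underside, z up. A steel plate (top at z 88 mm) covers its -y half and carries the dial; the +y half is a compartment under the lid. The box's yaw varies.
- hub (a point): Point on the dial's upright axis, box frame (0, -80, 122) mm: the height of the middle of the crank knob.
- dial: Steel dial, 96 mm across, no end stops; origin on its axis, dark arm (pointer, 55 mm) along its +x. It picks up 2 hidden wheels, each after 330 deg of slack, growing heavier (to 10 N at the knob). Overshooting a mark and coming back spoils it (restart: 3 turns clockwise). Meet marks within 6 deg. Ticks once a turn. On the last turn it runs at 1 to 4 N; at most 15 N against the stop.
- knob_mid (a point): Middle of the black crank knob on the dial's arm: upright cylinder 15 mm across, 40 mm tall (102 to 142 mm above the table; arm and dial right under it), 42 mm from the dial's axis; spins freely on its pin, so a gripper may hold it at constant yaw while it goes round. The arm points from hub to knob.
- mark_one (a point): Top of the single black stud (8 mm across, 3 mm high) on the plate outside the dial, 60 mm from the axis: the first number. The arm is on it when it points at it.
- mark_two (a point): Mid-point between two such studs set side by side (12 mm apart), 60 mm from the axis: the second number, 150 degrees anticlockwise of the first.
- bolt: Spring bolt: only its brass pin head (9 mm across, 4 mm proud) shows, in a black slot between dial and lid; origin at its foot. Locked: box (0, 4, 88) mm. When the combination is dialed it drops by itself about 8 mm towards the dial (box -y), stops the dial and frees the lid. The third number is unmarked, 45 to 135 deg clockwise of the second, different each time.
- lid: Flat wooden sliding lid, 130 (x) x 144 (y) x 7 mm, its top 92 mm above the table. Origin at the centre of its top face, shut at box (-22.5, 84, 92) mm. It slides along box +x, 80 mm to its stop, with about 3 N of friction, and stays where it is left. Locked, it catches on the bolt after 2 mm; do not force it.
- bar_mid (a point): Middle of the upright grip bar on the lid: 12 (along the slide, x) x 60 (y) x 30 mm high, its foot on the lid's top centre; pinch it or push its -x face.
- tin: Open steel tin, 80 mm across, 105 mm high, loose, beside the box on the dial's side; origin under its centre. Leave alone.
- bowl: Wooden bowl, 100 mm across, 40 mm high, loose, behind the box beyond the dial. Leave alone.
- offcut: Wood offcut 110 x 35 x 20 mm, loose, beside the box on the lid's side. Leave alone.

How it is judged:
On the way, in this order (a step that is already met when the one before it is completed fails the run):
1. the combination is dialed and the bolt has dropped towards the dial (y of bolt in the frame of box below -0.002 m), for 0.2 s.
2. the lid is pushed fully open (x of lid in the frame of box above 0.0495 m), for 0.2 s.
At the end, for the whole second after the job is handed in: The lid stands open at least 72 of its 80 mm and at rest, the bolt is dropped (at least 6 of about 8 mm towards the dial), and the tin, bowl and offcut are where they were (x of lid in the frame of box above 0.0495 m and y of bolt in the frame of box below -0.002 m and linear speed of lid below 0.01 m/s); the robot touches nothing.
It fails at once if the dial is forced against the dropped bolt (over 22 N between dial and bolt, about 17 N at the knob) (contact force between dial and bolt above 22 N and y of bolt in the frame of box below -0.002 m).
It fails at once if the lid is forced against the bolt (over 30 N) (contact force between lid and bolt above 30 N).
It fails at once if the tin, bowl or offcut is moved by more than 25 mm (distance of any of tin, bowl, offcut from where it was at the start of the episode above 0.025 m).
It also fails if it takes over 72 s, if anything falls off the work surface, if the arm or the gripper's body presses on something with over 40 N, if the wrist force passes 120 N, or if a joint passes its speed limit or range.

ROBOT

A 6-joint arm with a two-finger parallel gripper is mounted at the origin on the work surface. World frame = base frame: x ahead of the robot, y to its left, z up, the work surface at z = 0. Lengths are in m, angles in rad, forces in N, time in s.
With the tool pointing down it reaches from about 0.325 to 0.75 m from the base axis. Payload 7.6 kg.
Tool frame: the origin (TCP) lies midway between the tips of the shut fingers; the grasp point (between the pads) lies 19 mm behind it; z points along the fingers, y is the direction in which the jaws open and shut (so a half turn about z gives the same grasp; the last joint's range is limited). The gripper opens to 85 mm and grips with 20 to 120 N. Pads are 22 mm wide; open, the fingers measure 114 mm over their backs; the gripper's body (76 mm by 85 mm) begins 54 mm behind the grasp point. The pads swing forward as they close: fully open they stand 13 mm farther back than shut.
Start: joints at [-1.389, 0.052, 1.401, -0, 1.689, -0.07], TCP at [0.131, -0.508, 0.231] pointing down, gripper open.
Joint ranges: [-2.9, 2.9], [-0.91, 2.17], [0.12, 2.37], [-1.06, 4.2], [0.26, 2.73], [-2.93, 2.93]. Speed limits (rad/s): [2.57, 2.57, 3.01, 3.14, 3.14, 3.14].

INTERFACE

Orientations are given as a rotation vector (axis times angle).
In Python, from cell import arm gives the robot as it stands. The module is installed in compiled form; this text tells all that it offers.
- The arm moves only by the tool send_rows, never from a script. Its argument "targets" is a list of rows, each a list of 3 entries, a list of its own where there are three numbers: the turn, a rotation vector about the tool's x, y, z in rad, then the shift along the tool's x, y, z in mm, then the finger opening in mm, from 0 to 85.4. A call has 1 to 8 rows; each row shifts and turns the commanded pose from where the row before left it, along the tool's axes as they then stand; what a row does not reach is not made up. A row lasts 1/10 s, in which the tool goes at most 50 mm and 8.59 degrees, less where a joint would pass 70% of its speed; a pose out of reach is approached as far as the arm can. A call is refused whole if a number of a shift passes 50 or a number of a turn 0.15, either way. A call with a gripper value outside its range is refused whole. The fingers move at their own pace and stop on an object; the grip force is fixed at half the most. Time passes only in rows, so rows that do not move let the fingers close. It gives the time, the measured TCP pose, the force and the opening at its end, in the units of the state.
- arm.read_state(): the state, without advancing time (a new reading comes with each control period).
- arm.capture(name): name is "scene" or "top"; returns the picture (480x640x3 uint8, blue, green, red); there is no depth.
- arm.calibration(name): a dict with "mtx" (3x3 intrinsics, pixels), "R" (3x3) and "t" (3): a world point X has camera coordinates R X + t. Camera axes: x right, y down, z forward; pixel columns grow to the right and rows downward; lengths in m; the calibration is good to about 2 mm. A picture is of the moment at which its call begins. calibration takes no time and is no camera call.
- arm.hand_in(): hands the job in, once; it reports no verdict.
The state is a dict: "time": time; "joint_pos": joint angles; "dq": joint speeds; "joint_torque": joint torques, N m; "tool_pos": TCP position; "tool_rot": TCP orientation; "contact_force": force on the tool from outside, world axes, zero at the start; "moment": the same for the moment, N m; "grip_width": finger opening in m.
Only numpy, scipy, OpenCV 4.12 (cv2) and the standard library are available. Lean on these libraries where they do the work, as an engineer would, in place of code of your own. Each camera call takes 0.05 s, during which the arm holds its last target. There are 200 camera calls.

## Working session

There is one attempt and no reset: what is moved stays moved. The work goes in short steps, Python scripts to look and compute and a tool call to move; the robot and the scene stay as the last step left them, time stands still between calls to the robot, and variables do not carry over. Pictures are saved under pics/ and viewed, about 8 in all and at most 12, crops included, and the job is handed in when it is done.

Besides the shell and the picture viewer there is one more tool, called after "Call:" in YAML: its name, and indented under it one key for each argument. send_rows: Moves the arm, as the interface text tells. Its arguments: {"type":"object","properties":{"targets":{"type":"array"}},"required":["targets"]}

```bash
mkdir -p pics
python3 - <<'E'
from cell import arm
import cv2
s=arm.read_state();print(s)
for n in("scene","top"):
    cv2.imwrite(f"pics/{n}0.png",arm.capture(n));c=arm.calibration(n);print(n,c)
E
```

```text
{'time': 0.0, 'joint_pos': array([-1.38930447e+00,  5.28076588e-02,  1.40171230e+00,  9.48232892e-06,
        1.68859920e+00, -7.03288108e-02]), 'dq': array([-0.00076585, -0.00088528, -0.00027753, -0.00087632, -0.00286963,
       -0.00135855]), 'joint_torque': array([ 7.48529656e-04, -3.81670654e+01, -3.60186338e+01,  1.12707731e-06,
        6.16850797e-03, -3.48814268e-06]), 'tool_pos': array([ 0.13076949, -0.50814678,  0.23049394]), 'tool_rot': array([-3.11521024e+00, -3.94324903e-01,  1.18378373e-04]), 'contact_force': array([-0.47653994,  0.51389576, -0.82445308]), 'moment': array([-0.05397277, -0.00944295,  0.0007913 ]), 'grip_width': 0.08560370767952184}
scene {'mtx': array([[544.85659198,   0.        , 321.37640257],
       [  0.        , 544.85659198, 232.2987519 ],
       [  0.        ,   0.        ,   1.        ]]), 'R': array([[ 0.23222834,  0.97259223,  0.01159117],
       [ 0.77008456, -0.17656921, -0.61301965],
       [-0.5941715 ,  0.15128672, -0.78998263]]), 't': array([-0.186508  , -0.38115913,  1.50940965])}
top {'mtx': array([[617.75914108,   0.        , 322.16532642],
       [  0.        , 617.75914108, 235.75300705],
       [  0.        ,   0.        ,   1.        ]]), 'R': array([[-0.00514963, -0.99982992,  0.01770918],
       [-0.99701841,  0.00377004, -0.07707195],
       [ 0.07699207, -0.01805327, -0.99686825]]), 't': array([0.01828016, 0.61868823, 1.10098918])}
```

View pics/top0.png

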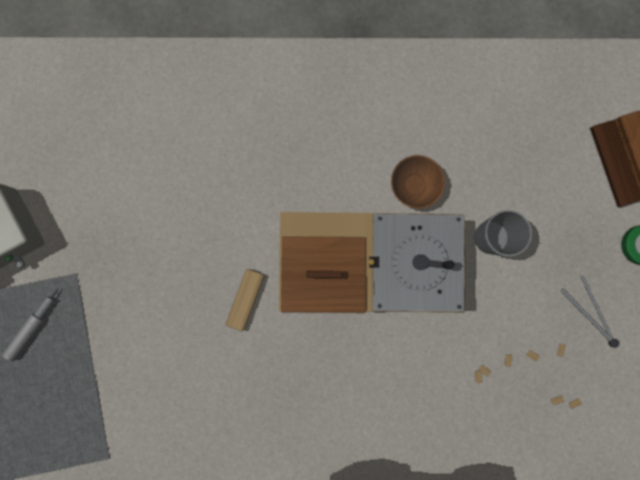

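View pics/scene0.png

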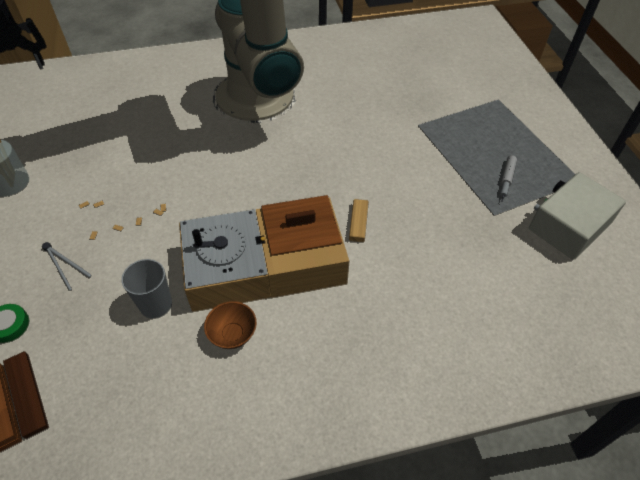

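The top view shows the box with its dial on the right (hub about 420,262, knob about 448,265). Its yaw is near zero, and world x points up in the picture. The tin is at (508,235), the bowl at (418,182) and the offcut at (245,300). I'll take a closer crop of the box.

Run:
```python
import cv2
i=cv2.imread("pics/top0.png")[205:320,360:475]
i=cv2.resize(i,None,fx=5,fy=5,interpolation=cv2.INTER_CUBIC)
i=cv2.convertScaleAbs(i,alpha=1.4,beta=10)
cv2.imwrite("pics/c1.png",i)
i=cv2.imread("pics/top0.png")[200:325,270:475]
cv2.imwrite("pics/c2.png",cv2.resize(i,None,fx=3.9,fy=3.9,interpolation=cv2.INTER_CUBIC))
```

```text
(no output)
```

View pics/c1.png

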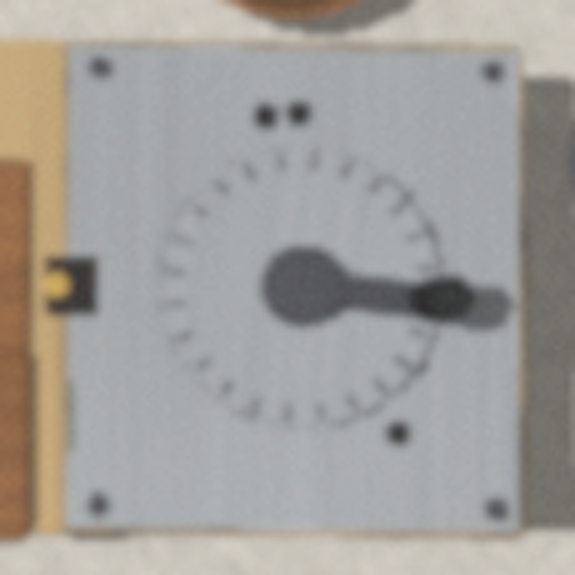

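View pics/c2.png

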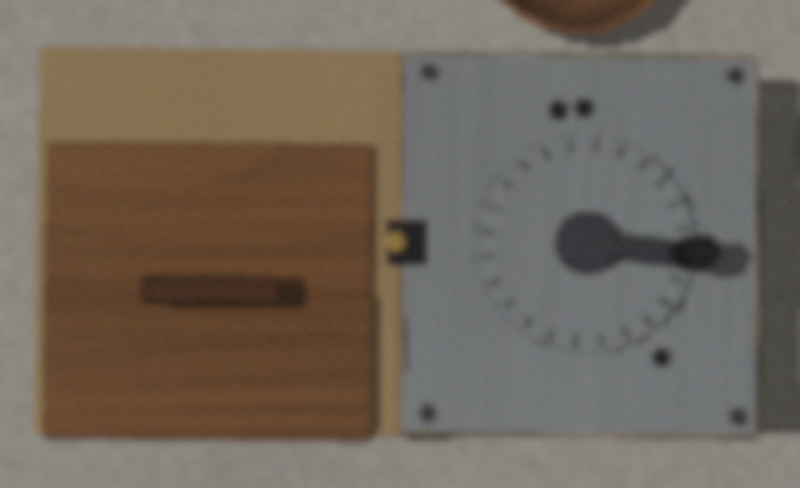

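```bash
cat > h.py <<'E'
import numpy as np
from cell import arm
C=arm.calibration("top")
def ray(uv,z,c=C):
    d=c["R"].T@np.linalg.solve(c["mtx"],[*uv,1]);o=-c["R"].T@c["t"]
    return (o+d*(z-o[2])/d[2])[:2]
def c1(u,v): return ((u+.5)/5-.5+360,(v+.5)/5-.5+205)
def c2(u,v): return ((u+.5)/3.9-.5+270,(v+.5)/3.9-.5+200)
E
python3 - <<'E'
from h import *
from scipy.optimize import least_squares
from scipy.spatial.transform import Rotation as Ro
P=[(c1(67,45),88,85,0),(c1(520,47),88,85,-160),(c1(66,528),88,-85,0),(c1(522,528),88,-85,-160),
(c2(47,143),92,42.5,156),(c2(375,146),92,42.5,12),(c2(376,438),92,-87.5,12),(c2(43,436),92,-87.5,156),(c1(57,285),92,0,4)]
W=np.array([ray(p[0],p[1]/1e3) for p in P])*1e3;B=np.array([p[2:] for p in P],float)
T=lambda q,b:b@np.array([[np.cos(q[2]),np.sin(q[2])],[-np.sin(q[2]),np.cos(q[2])]])+q[:2]
r=least_squares(lambda q:(T(q,B)-W).ravel(),[600,-100,0]);print(r.x,np.degrees(r.x[2]));print((T(r.x,B)-W).round(1))
hub=T(r.x,np.array([0,-80.]));print("hub",hub,"bar",T(r.x,np.array([-22.5,84.])))
for n,uv,z in[("one",c1(398,433),91),("twoa",c1(265,116),91),("twob",c1(299,114),91),("hubdisc",c1(303,286),100),("knobtop",c1(445,299),142),("armtip",c1(508,308),100)]:
    w=ray(uv,z/1e3)*1e3;d=w-hub;print(n,w,np.hypot(*d),np.degrees(np.arctan2(d[1],d[0])))
print(Ro.from_rotvec(arm.read_state()["tool_rot"]).as_matrix().round(3))
E
```

```text
[ 5.69503964e+02 -6.90697981e+01 -1.19611562e-02] -0.6853237704946848
[[ 2.7  1.1]
 [ 2.  -2.1]
 [-1.8  0.8]
 [-2.8 -3.2]
 [ 1.   0.5]
 [ 1.2  0.3]
 [-1.5  1. ]
 [-1.5  0.3]
 [ 0.6  1.3]]
hub [ 568.54709388 -149.06407543] bar [548.01028624  15.19331263]
one [ 517.97931852 -182.3826242 ] 60.557622123548164 -146.61955395912474
twoa [ 626.67996508 -138.68441327] 59.052248903871735 10.123518129480983
twob [ 627.32824534 -150.41020731] 58.79656314834633 -1.3118864600020836
hubdisc [ 567.93622751 -149.16613879] 0.6193340371870738 -170.51465503044665
knobtop [ 562.05546763 -188.04710823] 39.51984384532169 -99.45439119814324
armtip [ 560.1555521  -218.82227314] 70.26111386494208 -96.85941845953916
[[ 0.968  0.249 -0.   ]
 [ 0.249 -0.968  0.001]
 [ 0.    -0.001 -1.   ]]
```

Call:
send_rows:
  targets:
    - [[0, 0, 0.126], [0, 0, 0], 45]
    - [[0, 0, 0.126], [0, 0, 0], 45]
    - [[0, 0, 0], [36, -26.4, 0], 45]
    - [[0, 0, 0], [36, -26.4, 0], 45]
    - [[0, 0, 0], [36, -26.4, 0], 45]
    - [[0, 0, 0], [36, -26.4, 0], 45]
    - [[0, 0, 0], [36, -26.4, 0], 45]
    - [[0, 0, 0], [36, -26.4, 0], 45]

```text
time: 0.9
tool_pos: [0.348, -0.3487, 0.231]
tool_rot: [-3.141, 0.001, 0.0]
contact_force: [-0.5, -0.4, -0.3]
grip_width: 0.0447
```

Call:
send_rows:
  targets:
    - [[0, 0, 0], [36, -26.4, 0], 45]
    - [[0, 0, 0], [36, -26.4, 0], 45]
    - [[0, 0, 0], [36, -26.4, 0], 45]
    - [[0, 0, 0], [36, -26.4, 0], 45]
    - [[0, 0, 0], [36, -26.4, 0], 45]
    - [[0, 0, 0], [36, -26.4, 0], 45]
    - [[0, 0, 0], [0, 0, 20], 45]
    - [[0, 0, 0], [0, 0, 0], 45]

```text
time: 1.7
tool_pos: [0.5623, -0.1904, 0.2075]
tool_rot: [-3.139, -0.003, 0.01]
contact_force: [-0.4, 0.5, -1.6]
grip_width: 0.0444
```

Call:
send_rows:
  targets:
    - [[0, 0, 0], [0, 0, 40], 45]
    - [[0, 0, 0], [0, 0, 35], 45]
    - [[0, 0, 0], [0, 0, 22], 45]
    - [[0, 0, 0], [0, 0, 0], 45]
    - [[0, 0, 0], [0, 0, 0], 45]

```text
time: 2.2
tool_pos: [0.5628, -0.1924, 0.1155]
tool_rot: [3.141, -0.002, 0.001]
contact_force: [-0.7, -0.4, 0.9]
grip_width: 0.0449
```

Run:
```python
from h import *
import cv2
i=arm.capture("scene");print(arm.read_state()["tool_pos"])
cv2.imwrite("pics/s1.png",cv2.resize(i[150:330,110:310],None,fx=3.3,fy=3.3,interpolation=cv2.INTER_CUBIC))
```

```text
[ 0.56341971 -0.19254571  0.11654578]
```

View pics/s1.png

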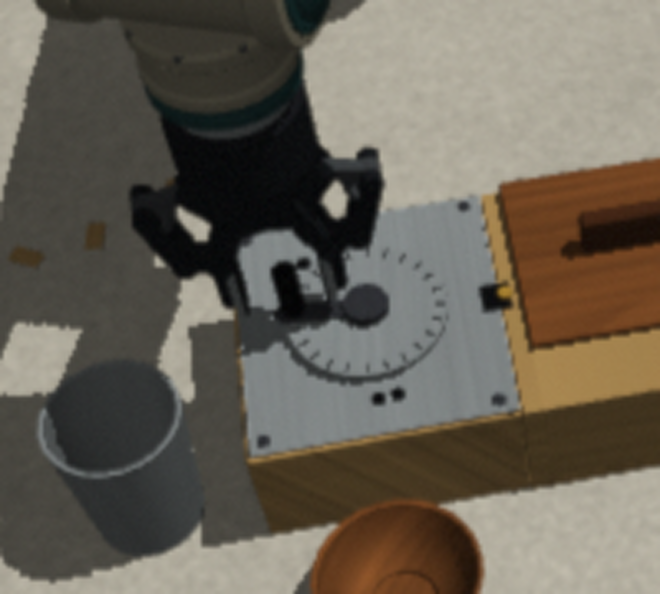

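The knob (crop 290,290) stands between the two fingers. I'll close on it now.

Call:
send_rows:
  targets:
    - [[0, 0, 0], [0, 0, 3], 30]
    - [[0, 0, 0], [0, 0, 0], 10]
    - [[0, 0, 0], [0, 0, 0], 10]
    - [[0, 0, 0], [0, 0, 0], 10]
    - [[0, 0, 0], [0, 0, 0], 10]

```text
time: 2.75
tool_pos: [0.5634, -0.1917, 0.1124]
tool_rot: [3.141, 0.0, 0.003]
contact_force: [0.5, 1.8, 6.9]
grip_width: 0.013
```

Run:
```python
from h import *
s=arm.read_state();print(s["tool_pos"],s["contact_force"],s["moment"],s["grip_width"],s["joint_pos"])
```

```text
[ 0.56337397 -0.19171334  0.11242355] [0.5301734  1.79518587 6.94391096] [ 0.38626828  0.12765815 -0.00818508] 0.01299365940777696 [-3.90135069e-01  3.12667970e-01  1.34606606e+00  1.82934958e-04
  1.48117805e+00  1.18061174e+00]
```

```bash
cat > arc.py <<'E'
import sys,json,numpy as np
# arc.py phi0 then phis... -> rows; R=42
def rows(ph,dr0=(0,0)):
    p=np.radians(ph);P=42*np.c_[np.cos(p),np.sin(p)];D=np.diff(P,axis=0)
    return json.dumps([[[0,0,0],[round(d[0],1),round(-d[1],1),0],10] for d in D])
if __name__=="__main__":
    a,b,st=map(float,sys.argv[1:4]);n=int(np.ceil(abs(b-a)/st-1e-6));ph=np.linspace(a,b,n+1)
    for k in range(0,n,8): print(round(ph[k],2),"->",round(ph[min(k+8,n)],2),rows(ph[k:k+9]))
E
python3 arc.py -96.8 -216.8 15; python3 arc.py -216.8 -506.8 18.2
```

```text
-96.8 -> -216.8 [[[0, 0, 0], [-10.6, -2.7, 0], 10], [[0, 0, 0], [-9.6, -5.4, 0], 10], [[0, 0, 0], [-7.8, -7.7, 0], 10], [[0, 0, 0], [-5.6, -9.4, 0], 10], [[0, 0, 0], [-3.0, -10.6, 0], 10], [[0, 0, 0], [-0.1, -11.0, 0], 10], [[0, 0, 0], [2.7, -10.6, 0], 10], [[0, 0, 0], [5.4, -9.6, 0], 10]]
-216.8 -> -361.8 [[[0, 0, 0], [9.5, -9.2, 0], 10], [[0, 0, 0], [11.9, -5.8, 0], 10], [[0, 0, 0], [13.1, -1.8, 0], 10], [[0, 0, 0], [13.0, 2.4, 0], 10], [[0, 0, 0], [11.6, 6.3, 0], 10], [[0, 0, 0], [9.1, 9.6, 0], 10], [[0, 0, 0], [5.7, 12.0, 0], 10], [[0, 0, 0], [1.7, 13.1, 0], 10]]
-361.8 -> -506.8 [[[0, 0, 0], [-2.5, 13.0, 0], 10], [[0, 0, 0], [-6.4, 11.6, 0], 10], [[0, 0, 0], [-9.7, 9.0, 0], 10], [[0, 0, 0], [-12.0, 5.5, 0], 10], [[0, 0, 0], [-13.1, 1.5, 0], 10], [[0, 0, 0], [-13.0, -2.6, 0], 10], [[0, 0, 0], [-11.5, -6.5, 0], 10], [[0, 0, 0], [-8.9, -9.8, 0], 10]]
```

Call:
send_rows:
  targets:
    - [[0, 0, 0], [-10.6, -2.7, -1], 10]
    - [[0, 0, 0], [-9.6, -5.4, 0], 10]
    - [[0, 0, 0], [-7.8, -7.7, 0], 10]
    - [[0, 0, 0], [-5.6, -9.4, 0], 10]
    - [[0, 0, 0], [-3.0, -10.6, 0], 10]
    - [[0, 0, 0], [-0.1, -11.0, 0], 10]
    - [[0, 0, 0], [2.7, -10.6, 0], 10]
    - [[0, 0, 0], [5.4, -9.6, 0], 10]

```text
time: 3.55
tool_pos: [0.5337, -0.1256, 0.1127]
tool_rot: [3.139, -0.002, -0.002]
contact_force: [-3.4, -5.5, 2.7]
grip_width: 0.0133
```

Call:
send_rows:
  targets:
    - [[0, 0, 0], [9.5, -9.2, 0], 10]
    - [[0, 0, 0], [11.9, -5.8, 0], 10]
    - [[0, 0, 0], [13.1, -1.8, 0], 10]
    - [[0, 0, 0], [13.0, 2.4, 0], 10]
    - [[0, 0, 0], [11.6, 6.3, 0], 10]
    - [[0, 0, 0], [9.1, 9.6, 0], 10]
    - [[0, 0, 0], [5.7, 12.0, 0], 10]
    - [[0, 0, 0], [1.7, 13.1, 0], 10]

```text
time: 4.35
tool_pos: [0.6106, -0.1487, 0.1126]
tool_rot: [-3.137, -0.004, -0.0]
contact_force: [-0.2, 10.5, 2.7]
grip_width: 0.0131
```

Run:
```python
from h import *
s=arm.read_state();print(s["tool_pos"],s["contact_force"],s["moment"],s["grip_width"])
```

```text
[ 0.61055536 -0.14868897  0.11264684] [-0.1897229  10.5420482   2.65267568] [2.01273986 0.16194651 0.05181398] 0.013115794860481395
```

Call:
send_rows:
  targets:
    - [[0, 0, 0], [-2.5, 13.0, 0], 10]
    - [[0, 0, 0], [-6.4, 11.6, 0], 10]
    - [[0, 0, 0], [-9.7, 9.0, 0], 10]
    - [[0, 0, 0], [-12.0, 5.5, 0], 10]
    - [[0, 0, 0], [-13.1, 1.5, 0], 10]
    - [[0, 0, 0], [-13.0, -2.6, 0], 10]

```text
time: 4.95
tool_pos: [0.5551, -0.1898, 0.1129]
tool_rot: [3.14, -0.0, 0.011]
contact_force: [13.1, -1.7, -6.4]
grip_width: 0.0132
```

Call:
send_rows:
  targets:
    - [[0, 0, 0], [0, 0, 0], 10]
    - [[0, 0, 0], [0, 0, 0], 10]
    - [[0, 0, 0], [0, 0, 0], 10]

```text
time: 5.25
tool_pos: [0.5541, -0.1894, 0.1127]
tool_rot: [3.141, 0.0, 0.005]
contact_force: [4.3, 0.5, -0.0]
grip_width: 0.013
```

```bash
cat >> h.py <<'E'
def ang(hub=(567.8,-149.6)):
    s=arm.read_state();d=s["tool_pos"][:2]*1e3-np.array(hub);r=np.hypot(*d);u=d/r;f=s["contact_force"][:2]
    print("t",s["time"],"phi",np.degrees(np.arctan2(d[1],d[0])).round(2),"r",r.round(2),"Frad",(f@u).round(1),"Fccw",(f@[-u[1],u[0]]).round(1),s["tool_pos"].round(4),s["contact_force"].round(1))
E
python3 - <<'E'
from h import *
import cv2
ang()
i=arm.capture("top");ang()
cv2.imwrite("pics/t2.png",cv2.resize(i[205:320,360:475],None,fx=5,fy=5,interpolation=cv2.INTER_CUBIC))
E
```

```text
t 5.25 phi -108.96 r 42.07 Frad -1.9 Fccw 3.9 [ 0.5541 -0.1894  0.1127] [ 4.3  0.5 -0. ]
t 5.3 phi -108.96 r 42.09 Frad -2.8 Fccw 4.1 [ 0.5541 -0.1894  0.1127] [ 4.8  1.3 -0.2]
```

View pics/t2.png

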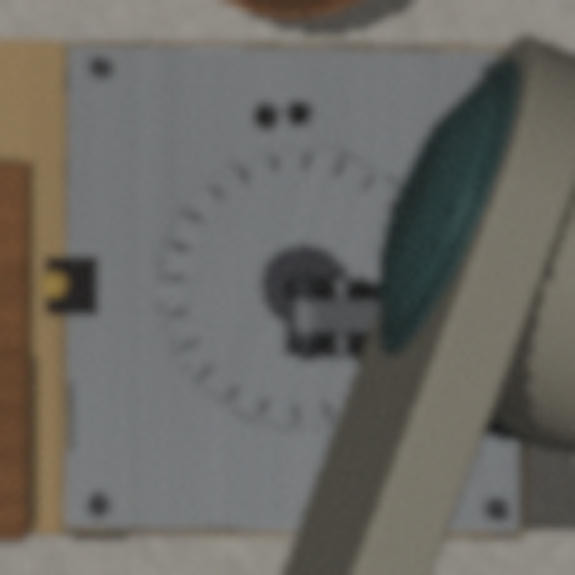

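```bash
python3 arc.py -110.55 -488.55 18
```

```text
-110.55 -> -254.55 [[[0, 0, 0], [-11.4, -6.5, 0], 10], [[0, 0, 0], [-8.9, -9.7, 0], 10], [[0, 0, 0], [-5.4, -12.0, 0], 10], [[0, 0, 0], [-1.5, -13.1, 0], 10], [[0, 0, 0], [2.6, -12.9, 0], 10], [[0, 0, 0], [6.5, -11.4, 0], 10], [[0, 0, 0], [9.7, -8.9, 0], 10], [[0, 0, 0], [12.0, -5.4, 0], 10]]
-254.55 -> -398.55 [[[0, 0, 0], [13.1, -1.5, 0], 10], [[0, 0, 0], [12.9, 2.6, 0], 10], [[0, 0, 0], [11.4, 6.5, 0], 10], [[0, 0, 0], [8.9, 9.7, 0], 10], [[0, 0, 0], [5.4, 12.0, 0], 10], [[0, 0, 0], [1.5, 13.1, 0], 10], [[0, 0, 0], [-2.6, 12.9, 0], 10], [[0, 0, 0], [-6.5, 11.4, 0], 10]]
-398.55 -> -488.55 [[[0, 0, 0], [-9.7, 8.9, 0], 10], [[0, 0, 0], [-12.0, 5.4, 0], 10], [[0, 0, 0], [-13.1, 1.5, 0], 10], [[0, 0, 0], [-12.9, -2.6, 0], 10], [[0, 0, 0], [-11.4, -6.5, 0], 10]]
```

Call:
send_rows:
  targets:
    - [[0, 0, 0], [-11.4, -6.5, 0], 10]
    - [[0, 0, 0], [-8.9, -9.7, 0], 10]
    - [[0, 0, 0], [-5.4, -12.0, 0], 10]
    - [[0, 0, 0], [-1.5, -13.1, 0], 10]
    - [[0, 0, 0], [2.6, -12.9, 0], 10]
    - [[0, 0, 0], [6.5, -11.4, 0], 10]
    - [[0, 0, 0], [9.7, -8.9, 0], 10]
    - [[0, 0, 0], [12.0, -5.4, 0], 10]

```text
time: 6.1
tool_pos: [0.5549, -0.11, 0.1126]
tool_rot: [3.14, -0.002, -0.009]
contact_force: [-12.4, -1.3, 7.2]
grip_width: 0.0131
```

Call:
send_rows:
  targets:
    - [[0, 0, 0], [13.1, -1.5, 0], 10]
    - [[0, 0, 0], [12.9, 2.6, 0], 10]
    - [[0, 0, 0], [11.4, 6.5, 0], 10]
    - [[0, 0, 0], [8.9, 9.7, 0], 10]
    - [[0, 0, 0], [5.4, 12.0, 0], 10]
    - [[0, 0, 0], [1.5, 13.1, 0], 10]
    - [[0, 0, 0], [-2.6, 12.9, 0], 10]
    - [[0, 0, 0], [-6.5, 11.4, 0], 10]

```text
time: 6.9
tool_pos: [0.6024, -0.174, 0.1128]
tool_rot: [-3.138, -0.003, -0.005]
contact_force: [6.4, 9.5, -0.5]
grip_width: 0.0128
```

Call:
send_rows:
  targets:
    - [[0, 0, 0], [-9.7, 8.9, 0], 10]
    - [[0, 0, 0], [-12.0, 5.4, 0], 10]
    - [[0, 0, 0], [-13.1, 1.5, 0], 10]
    - [[0, 0, 0], [-12.9, -2.6, 0], 10]
    - [[0, 0, 0], [-11.4, -6.5, 0], 10]
    - [[0, 0, 0], [0, 0, 0], 10]
    - [[0, 0, 0], [0, 0, 0], 10]
    - [[0, 0, 0], [0, 0, 0], 10]

```text
time: 7.7
tool_pos: [0.5426, -0.1832, 0.1127]
tool_rot: [3.14, -0.0, 0.004]
contact_force: [5.1, -2.3, -0.3]
grip_width: 0.0132
```

```bash
python3 -c "
from h import *
ang()"; python3 arc.py -128.55 -143.5 5
```

```text
t 7.7 phi -126.84 r 42.04 Frad -1.2 Fccw 5.4 [ 0.5426 -0.1832  0.1127] [ 5.1 -2.3 -0.3]
-128.55 -> -143.5 [[[0, 0, 0], [-2.8, -2.4, 0], 10], [[0, 0, 0], [-2.5, -2.6, 0], 10], [[0, 0, 0], [-2.3, -2.8, 0], 10]]
```

```bash
python3 arc.py -128.55 -147.05 3.7
```

```text
-128.55 -> -147.05 [[[0, 0, 0], [-2.1, -1.8, 0], 10], [[0, 0, 0], [-1.9, -1.9, 0], 10], [[0, 0, 0], [-1.8, -2.0, 0], 10], [[0, 0, 0], [-1.7, -2.1, 0], 10], [[0, 0, 0], [-1.5, -2.2, 0], 10]]
```

Call:
send_rows:
  targets:
    - [[0, 0, 0], [-2.1, -1.8, 0], 10]
    - [[0, 0, 0], [-1.9, -1.9, 0], 10]
    - [[0, 0, 0], [-1.8, -2.0, 0], 10]
    - [[0, 0, 0], [-1.7, -2.1, 0], 10]
    - [[0, 0, 0], [-1.5, -2.2, 0], 10]
    - [[0, 0, 0], [0, 0, 0], 10]
    - [[0, 0, 0], [0, 0, 0], 10]
    - [[0, 0, 0], [0, 0, 0], 10]

```text
time: 8.5
tool_pos: [0.534, -0.1744, 0.1127]
tool_rot: [3.138, -0.001, 0.006]
contact_force: [7.2, -5.3, -2.4]
grip_width: 0.0135
```

```bash
python3 -c "
from h import *
ang()"
```

```text
t 8.5 phi -143.7 r 41.93 Frad -2.7 Fccw 8.5 [ 0.534  -0.1744  0.1127] [ 7.2 -5.3 -2.4]
```

Call:
send_rows:
  targets:
    - [[0, 0, 0], [-0.5, -0.7, 0], 10]
    - [[0, 0, 0], [-0.5, -0.7, 0], 10]
    - [[0, 0, 0], [0, 0, 0], 10]
    - [[0, 0, 0], [0, 0, 0], 10]
    - [[0, 0, 0], [0, 0, 0], 10]
    - [[0, 0, 0], [0, 0, 0], 10]

```text
time: 9.1
tool_pos: [0.5331, -0.1732, 0.1127]
tool_rot: [3.137, -0.002, 0.007]
contact_force: [8.4, -6.5, -3.4]
grip_width: 0.0132
```

```bash
python3 -c "
from h import *
import cv2
i=arm.capture('top');ang()
cv2.imwrite('pics/t3.png',cv2.resize(i[205:320,360:475],None,fx=5,fy=5,interpolation=cv2.INTER_CUBIC))"
```

```text
t 9.15 phi -145.74 r 41.99 Frad -2.8 Fccw 11.0 [ 0.5331 -0.1732  0.1127] [ 8.5 -7.5 -3.4]
```

```bash
python3 arc.py -149.45 345.55 17.8
```

```text
-149.45 -> -8.02 [[[0, 0, 0], [8.2, 10.0, 0], 10], [[0, 0, 0], [10.8, 7.0, 0], 10], [[0, 0, 0], [12.5, 3.4, 0], 10], [[0, 0, 0], [12.9, -0.5, 0], 10], [[0, 0, 0], [12.1, -4.4, 0], 10], [[0, 0, 0], [10.2, -7.9, 0], 10], [[0, 0, 0], [7.3, -10.6, 0], 10], [[0, 0, 0], [3.7, -12.4, 0], 10]]
-8.02 -> 133.41 [[[0, 0, 0], [-0.2, -12.9, 0], 10], [[0, 0, 0], [-4.1, -12.2, 0], 10], [[0, 0, 0], [-7.6, -10.4, 0], 10], [[0, 0, 0], [-10.4, -7.6, 0], 10], [[0, 0, 0], [-12.2, -4.1, 0], 10], [[0, 0, 0], [-12.9, -0.2, 0], 10], [[0, 0, 0], [-12.4, 3.7, 0], 10], [[0, 0, 0], [-10.6, 7.3, 0], 10]]
133.41 -> 274.84 [[[0, 0, 0], [-7.9, 10.2, 0], 10], [[0, 0, 0], [-4.4, 12.1, 0], 10], [[0, 0, 0], [-0.5, 12.9, 0], 10], [[0, 0, 0], [3.4, 12.5, 0], 10], [[0, 0, 0], [7.0, 10.8, 0], 10], [[0, 0, 0], [10.0, 8.2, 0], 10], [[0, 0, 0], [12.0, 4.8, 0], 10], [[0, 0, 0], [12.9, 0.9, 0], 10]]
274.84 -> 345.55 [[[0, 0, 0], [12.5, -3.1, 0], 10], [[0, 0, 0], [11.0, -6.7, 0], 10], [[0, 0, 0], [8.5, -9.7, 0], 10], [[0, 0, 0], [5.1, -11.9, 0], 10]]
```

Call:
send_rows:
  targets:
    - [[0, 0, 0], [8.2, 10.0, 0], 10]
    - [[0, 0, 0], [10.8, 7.0, 0], 10]
    - [[0, 0, 0], [12.5, 3.4, 0], 10]
    - [[0, 0, 0], [12.9, -0.5, 0], 10]
    - [[0, 0, 0], [12.1, -4.4, 0], 10]
    - [[0, 0, 0], [10.2, -7.9, 0], 10]
    - [[0, 0, 0], [7.3, -10.6, 0], 10]
    - [[0, 0, 0], [3.7, -12.4, 0], 10]

```text
time: 9.95
tool_pos: [0.6102, -0.1556, 0.1126]
tool_rot: [3.141, -0.001, 0.002]
contact_force: [-1.5, -1.0, 2.5]
grip_width: 0.0133
```

Call:
send_rows:
  targets:
    - [[0, 0, 0], [-0.2, -12.9, 0], 10]
    - [[0, 0, 0], [-4.1, -12.2, 0], 10]
    - [[0, 0, 0], [-7.6, -10.4, 0], 10]
    - [[0, 0, 0], [-10.4, -7.6, 0], 10]
    - [[0, 0, 0], [-12.2, -4.1, 0], 10]
    - [[0, 0, 0], [-12.9, -0.2, 0], 10]
    - [[0, 0, 0], [-12.4, 3.7, 0], 10]
    - [[0, 0, 0], [-10.6, 7.3, 0], 10]

```text
time: 10.75
tool_pos: [0.5386, -0.1189, 0.1126]
tool_rot: [3.141, 0.001, 0.003]
contact_force: [5.9, -2.2, 0.0]
grip_width: 0.013
```

Call:
send_rows:
  targets:
    - [[0, 0, 0], [-7.9, 10.2, 0], 10]
    - [[0, 0, 0], [-4.4, 12.1, 0], 10]
    - [[0, 0, 0], [-0.5, 12.9, 0], 10]
    - [[0, 0, 0], [3.4, 12.5, 0], 10]
    - [[0, 0, 0], [7.0, 10.8, 0], 10]
    - [[0, 0, 0], [10.0, 8.2, 0], 10]
    - [[0, 0, 0], [12.0, 4.8, 0], 10]
    - [[0, 0, 0], [12.9, 0.9, 0], 10]

```text
time: 11.55
tool_pos: [0.5711, -0.1927, 0.1121]
tool_rot: [-3.14, 0.002, 0.005]
contact_force: [-3.2, 6.8, 7.6]
grip_width: 0.0131
```

Call:
send_rows:
  targets:
    - [[0, 0, 0], [12.5, -3.1, 0], 10]
    - [[0, 0, 0], [11.0, -6.7, 0], 10]
    - [[0, 0, 0], [8.5, -9.7, 0], 10]
    - [[0, 0, 0], [5.1, -11.9, 0], 10]
    - [[0, 0, 0], [0, 0, 0], 10]
    - [[0, 0, 0], [0, 0, 0], 10]
    - [[0, 0, 0], [0, 0, 0], 10]

```text
time: 12.25
tool_pos: [0.609, -0.1622, 0.1124]
tool_rot: [3.14, -0.002, -0.0]
contact_force: [2.5, -1.3, 5.5]
grip_width: 0.013
```

```bash
python3 -c "
from h import *
ang()"; python3 arc.py -14.45 4.55 3.8
```

```text
t 12.25 phi -16.99 r 43.09 Frad 2.8 Fccw -0.5 [ 0.609  -0.1622  0.1124] [ 2.5 -1.3  5.5]
-14.45 -> 4.55 [[[0, 0, 0], [0.6, -2.7, 0], 10], [[0, 0, 0], [0.4, -2.8, 0], 10], [[0, 0, 0], [0.2, -2.8, 0], 10], [[0, 0, 0], [0.1, -2.8, 0], 10], [[0, 0, 0], [-0.1, -2.8, 0], 10]]
```

Call:
send_rows:
  targets:
    - [[0, 0, 0], [0.9, -2.7, 0], 10]
    - [[0, 0, 0], [0.6, -2.8, 0], 10]
    - [[0, 0, 0], [0.2, -2.8, 0], 10]
    - [[0, 0, 0], [0.1, -2.8, 0], 10]
    - [[0, 0, 0], [-0.1, -2.8, 0], 10]
    - [[0, 0, 0], [0, 0, 0], 10]
    - [[0, 0, 0], [0, 0, 0], 10]
    - [[0, 0, 0], [0, 0, 0], 10]

```text
time: 13.05
tool_pos: [0.6108, -0.1486, 0.1125]
tool_rot: [3.139, -0.002, 0.001]
contact_force: [2.5, -4.0, 4.2]
grip_width: 0.0132
```

```bash
sed -i 's/567.8,-149.6/568.5,-149.6/' h.py; python3 -c "
from h import *
ang()"
```

```text
t 13.05 phi 1.3 r 42.34 Frad 2.4 Fccw -4.1 [ 0.6108 -0.1486  0.1125] [ 2.5 -4.   4.2]
```

Call:
send_rows:
  targets:
    - [[0, 0, 0], [0, -1.1, 0], 10]
    - [[0, 0, 0], [0, -1.1, 0], 10]
    - [[0, 0, 0], [0, 0, 0], 10]
    - [[0, 0, 0], [0, 0, 0], 10]
    - [[0, 0, 0], [0, 0, 0], 10]
    - [[0, 0, 0], [0, 0, 0], 10]

```text
time: 13.65
tool_pos: [0.6108, -0.1465, 0.1125]
tool_rot: [3.139, -0.002, 0.001]
contact_force: [4.0, -4.6, 4.4]
grip_width: 0.0135
```

```bash
python3 -c "
from h import *
import cv2
i=arm.capture('top');ang()
cv2.imwrite('pics/t4.png',cv2.resize(i[205:320,360:475],None,fx=5,fy=5,interpolation=cv2.INTER_CUBIC))"; python3 arc.py 7 -61 1.7
```

```text
t 13.7 phi 4.25 r 42.42 Frad 3.1 Fccw -4.0 [ 0.6108 -0.1465  0.1125] [ 3.3 -3.8  3.9]
7.0 -> -6.6 [[[0, 0, 0], [0.1, 1.2, 0], 10], [[0, 0, 0], [0.1, 1.2, 0], 10], [[0, 0, 0], [0.1, 1.2, 0], 10], [[0, 0, 0], [0.0, 1.2, 0], 10], [[0, 0, 0], [-0.0, 1.2, 0], 10], [[0, 0, 0], [-0.1, 1.2, 0], 10], [[0, 0, 0], [-0.1, 1.2, 0], 10], [[0, 0, 0], [-0.1, 1.2, 0], 10]]
-6.6 -> -20.2 [[[0, 0, 0], [-0.2, 1.2, 0], 10], [[0, 0, 0], [-0.2, 1.2, 0], 10], [[0, 0, 0], [-0.2, 1.2, 0], 10], [[0, 0, 0], [-0.3, 1.2, 0], 10], [[0, 0, 0], [-0.3, 1.2, 0], 10], [[0, 0, 0], [-0.3, 1.2, 0], 10], [[0, 0, 0], [-0.4, 1.2, 0], 10], [[0, 0, 0], [-0.4, 1.2, 0], 10]]
-20.2 -> -33.8 [[[0, 0, 0], [-0.4, 1.2, 0], 10], [[0, 0, 0], [-0.5, 1.1, 0], 10], [[0, 0, 0], [-0.5, 1.1, 0], 10], [[0, 0, 0], [-0.5, 1.1, 0], 10], [[0, 0, 0], [-0.6, 1.1, 0], 10], [[0, 0, 0], [-0.6, 1.1, 0], 10], [[0, 0, 0], [-0.6, 1.1, 0], 10], [[0, 0, 0], [-0.7, 1.0, 0], 10]]
-33.8 -> -47.4 [[[0, 0, 0], [-0.7, 1.0, 0], 10], [[0, 0, 0], [-0.7, 1.0, 0], 10], [[0, 0, 0], [-0.8, 1.0, 0], 10], [[0, 0, 0], [-0.8, 1.0, 0], 10], [[0, 0, 0], [-0.8, 0.9, 0], 10], [[0, 0, 0], [-0.9, 0.9, 0], 10], [[0, 0, 0], [-0.9, 0.9, 0], 10], [[0, 0, 0], [-0.9, 0.9, 0], 10]]
-47.4 -> -61.0 [[[0, 0, 0], [-0.9, 0.8, 0], 10], [[0, 0, 0], [-1.0, 0.8, 0], 10], [[0, 0, 0], [-1.0, 0.8, 0], 10], [[0, 0, 0], [-1.0, 0.7, 0], 10], [[0, 0, 0], [-1.0, 0.7, 0], 10], [[0, 0, 0], [-1.0, 0.7, 0], 10], [[0, 0, 0], [-1.1, 0.7, 0], 10], [[0, 0, 0], [-1.1, 0.6, 0], 10]]
```

```bash
python3 arc.py 7.6 -32.4 8
```

```text
7.6 -> -32.4 [[[0, 0, 0], [0.4, 5.8, 0], 10], [[0, 0, 0], [-0.4, 5.8, 0], 10], [[0, 0, 0], [-1.3, 5.7, 0], 10], [[0, 0, 0], [-2.0, 5.5, 0], 10], [[0, 0, 0], [-2.8, 5.2, 0], 10]]
```

Call:
send_rows:
  targets:
    - [[0, 0, 0], [0.5, 5.8, 0], 10]
    - [[0, 0, 0], [-0.3, 5.8, 0], 10]
    - [[0, 0, 0], [-1.2, 5.7, 0], 10]
    - [[0, 0, 0], [-1.9, 5.5, 0], 10]
    - [[0, 0, 0], [-2.8, 5.2, 0], 10]
    - [[0, 0, 0], [0, 0, 0], 10]
    - [[0, 0, 0], [0, 0, 0], 10]

```text
time: 14.4
tool_pos: [0.6043, -0.1735, 0.1122]
tool_rot: [3.141, -0.001, -0.002]
contact_force: [-0.1, -0.9, 5.3]
grip_width: 0.0136
```

```bash
python3 -c "
from h import *
ang()"
for a in $(seq -32 -4 -128); do python3 arc.py $a $((a-4)) 1;done
```

```text
t 14.4 phi -33.78 r 43.06 Frad 0.4 Fccw -0.8 [ 0.6043 -0.1735  0.1122] [-0.1 -0.9  5.3]
-32.0 -> -36.0 [[[0, 0, 0], [-0.4, 0.6, 0], 10], [[0, 0, 0], [-0.4, 0.6, 0], 10], [[0, 0, 0], [-0.4, 0.6, 0], 10], [[0, 0, 0], [-0.4, 0.6, 0], 10]]
-36.0 -> -40.0 [[[0, 0, 0], [-0.4, 0.6, 0], 10], [[0, 0, 0], [-0.4, 0.6, 0], 10], [[0, 0, 0], [-0.5, 0.6, 0], 10], [[0, 0, 0], [-0.5, 0.6, 0], 10]]
-40.0 -> -44.0 [[[0, 0, 0], [-0.5, 0.6, 0], 10], [[0, 0, 0], [-0.5, 0.5, 0], 10], [[0, 0, 0], [-0.5, 0.5, 0], 10], [[0, 0, 0], [-0.5, 0.5, 0], 10]]
-44.0 -> -48.0 [[[0, 0, 0], [-0.5, 0.5, 0], 10], [[0, 0, 0], [-0.5, 0.5, 0], 10], [[0, 0, 0], [-0.5, 0.5, 0], 10], [[0, 0, 0], [-0.5, 0.5, 0], 10]]
-48.0 -> -52.0 [[[0, 0, 0], [-0.5, 0.5, 0], 10], [[0, 0, 0], [-0.6, 0.5, 0], 10], [[0, 0, 0], [-0.6, 0.5, 0], 10], [[0, 0, 0], [-0.6, 0.5, 0], 10]]
-52.0 -> -56.0 [[[0, 0, 0], [-0.6, 0.4, 0], 10], [[0, 0, 0], [-0.6, 0.4, 0], 10], [[0, 0, 0], [-0.6, 0.4, 0], 10], [[0, 0, 0], [-0.6, 0.4, 0], 10]]
-56.0 -> -60.0 [[[0, 0, 0], [-0.6, 0.4, 0], 10], [[0, 0, 0], [-0.6, 0.4, 0], 10], [[0, 0, 0], [-0.6, 0.4, 0], 10], [[0, 0, 0
[... 2046 characters left out ...]
, -0.3, 0], 10], [[0, 0, 0], [-0.7, -0.3, 0], 10], [[0, 0, 0], [-0.7, -0.3, 0], 10]]
-116.0 -> -120.0 [[[0, 0, 0], [-0.7, -0.3, 0], 10], [[0, 0, 0], [-0.7, -0.3, 0], 10], [[0, 0, 0], [-0.6, -0.3, 0], 10], [[0, 0, 0], [-0.6, -0.4, 0], 10]]
-120.0 -> -124.0 [[[0, 0, 0], [-0.6, -0.4, 0], 10], [[0, 0, 0], [-0.6, -0.4, 0], 10], [[0, 0, 0], [-0.6, -0.4, 0], 10], [[0, 0, 0], [-0.6, -0.4, 0], 10]]
-124.0 -> -128.0 [[[0, 0, 0], [-0.6, -0.4, 0], 10], [[0, 0, 0], [-0.6, -0.4, 0], 10], [[0, 0, 0], [-0.6, -0.4, 0], 10], [[0, 0, 0], [-0.6, -0.4, 0], 10]]
-128.0 -> -132.0 [[[0, 0, 0], [-0.6, -0.5, 0], 10], [[0, 0, 0], [-0.6, -0.5, 0], 10], [[0, 0, 0], [-0.6, -0.5, 0], 10], [[0, 0, 0], [-0.5, -0.5, 0], 10]]
```

Call:
send_rows:
  targets:
    - [[0, 0, 0], [-0.9, 1.2, 0], 10]
    - [[0, 0, 0], [-0.9, 1.2, 0], 10]
    - [[0, 0, 0], [0, 0, 0], 10]

```text
time: 14.7
tool_pos: [0.6028, -0.1753, 0.1122]
tool_rot: [-3.141, 0.0, 0.001]
contact_force: [1.1, 0.8, 5.5]
grip_width: 0.0132
```

Call:
send_rows:
  targets:
    - [[0, 0, 0], [-0.9, 1.1, 0], 10]
    - [[0, 0, 0], [-0.9, 1.1, 0], 10]
    - [[0, 0, 0], [0, 0, 0], 10]

```text
time: 15.0
tool_pos: [0.6011, -0.1774, 0.1122]
tool_rot: [-3.141, 0.0, 0.001]
contact_force: [1.6, 1.0, 6.0]
grip_width: 0.0136
```

Call:
send_rows:
  targets:
    - [[0, 0, 0], [-1.0, 1.1, 0], 10]
    - [[0, 0, 0], [-1.0, 1.0, 0], 10]
    - [[0, 0, 0], [0, 0, 0], 10]

```text
time: 15.3
tool_pos: [0.599, -0.1796, 0.1122]
tool_rot: [-3.141, 0.0, 0.001]
contact_force: [0.5, 0.6, 5.2]
grip_width: 0.0133
```

Call:
send_rows:
  targets:
    - [[0, 0, 0], [-1.1, 1.0, 0], 10]
    - [[0, 0, 0], [-1.1, 1.0, 0], 10]
    - [[0, 0, 0], [0, 0, 0], 10]

```text
time: 15.6
tool_pos: [0.5969, -0.1816, 0.1122]
tool_rot: [-3.141, 0.001, 0.001]
contact_force: [1.2, 1.1, 5.4]
grip_width: 0.0133
```

Call:
send_rows:
  targets:
    - [[0, 0, 0], [-1.1, 0.9, 0], 10]
    - [[0, 0, 0], [-1.1, 0.9, 0], 10]
    - [[0, 0, 0], [0, 0, 0], 10]

```text
time: 15.9
tool_pos: [0.5946, -0.1834, 0.1122]
tool_rot: [-3.141, 0.001, 0.001]
contact_force: [1.9, -0.9, 3.8]
grip_width: 0.0133
```

Call:
send_rows:
  targets:
    - [[0, 0, 0], [-1.2, 0.8, 0], 10]
    - [[0, 0, 0], [-1.2, 0.8, 0], 10]
    - [[0, 0, 0], [0, 0, 0], 10]

```text
time: 16.2
tool_pos: [0.5921, -0.185, 0.1123]
tool_rot: [3.141, -0.001, -0.0]
contact_force: [3.3, -0.6, 4.3]
grip_width: 0.0133
```

Call:
send_rows:
  targets:
    - [[0, 0, 0], [-1.2, 0.7, 0], 10]
    - [[0, 0, 0], [-1.2, 0.7, 0], 10]
    - [[0, 0, 0], [0, 0, 0], 10]

```text
time: 16.5
tool_pos: [0.5898, -0.1863, 0.1123]
tool_rot: [3.141, -0.001, -0.0]
contact_force: [3.1, -1.2, 3.8]
grip_width: 0.0129
```

Call:
send_rows:
  targets:
    - [[0, 0, 0], [-1.2, 0.7, 0], 10]
    - [[0, 0, 0], [-1.3, 0.6, 0], 10]
    - [[0, 0, 0], [0, 0, 0], 10]

```text
time: 16.8
tool_pos: [0.5872, -0.1876, 0.1123]
tool_rot: [3.141, -0.001, -0.0]
contact_force: [2.7, -2.4, 4.1]
grip_width: 0.0131
```

Call:
send_rows:
  targets:
    - [[0, 0, 0], [-1.3, 0.6, 0], 10]
    - [[0, 0, 0], [-1.3, 0.6, 0], 10]
    - [[0, 0, 0], [0, 0, 0], 10]

```text
time: 17.1
tool_pos: [0.5846, -0.1887, 0.1123]
tool_rot: [3.141, -0.001, -0.0]
contact_force: [2.5, -2.2, 2.4]
grip_width: 0.0129
```

Call:
send_rows:
  targets:
    - [[0, 0, 0], [-1.4, 0.5, 0], 10]
    - [[0, 0, 0], [-1.4, 0.5, 0], 10]
    - [[0, 0, 0], [0, 0, 0], 10]

```text
time: 17.4
tool_pos: [0.5817, -0.1897, 0.1123]
tool_rot: [3.141, -0.001, -0.001]
contact_force: [2.0, -2.1, 3.8]
grip_width: 0.0132
```

Call:
send_rows:
  targets:
    - [[0, 0, 0], [-1.4, 0.6, 0], 10]
    - [[0, 0, 0], [-1.4, 0.5, 0], 10]
    - [[0, 0, 0], [0, 0, 0], 10]

```text
time: 17.7
tool_pos: [0.5789, -0.1906, 0.1122]
tool_rot: [-3.141, 0.0, 0.001]
contact_force: [1.9, -2.1, 2.6]
grip_width: 0.0129
```

Call:
send_rows:
  targets:
    - [[0, 0, 0], [-1.4, 0.4, 0], 10]
    - [[0, 0, 0], [-1.4, 0.4, 0], 10]
    - [[0, 0, 0], [0, 0, 0], 10]

```text
time: 18.0
tool_pos: [0.576, -0.1914, 0.1122]
tool_rot: [-3.141, 0.0, 0.001]
contact_force: [0.9, -0.7, 3.0]
grip_width: 0.0133
```

Call:
send_rows:
  targets:
    - [[0, 0, 0], [-1.4, 0.2, 0], 10]
    - [[0, 0, 0], [-1.4, 0.2, 0], 10]
    - [[0, 0, 0], [0, 0, 0], 10]

```text
time: 18.3
tool_pos: [0.5731, -0.1917, 0.1121]
tool_rot: [-3.141, 0.0, 0.002]
contact_force: [-0.6, -0.8, 3.9]
grip_width: 0.0136
```

Call:
send_rows:
  targets:
    - [[0, 0, 0], [-1.4, 0.1, 0], 10]
    - [[0, 0, 0], [-1.4, 0.1, 0], 10]
    - [[0, 0, 0], [0, 0, 0], 10]

```text
time: 18.6
tool_pos: [0.5706, -0.1919, 0.1122]
tool_rot: [-3.141, 0.0, 0.0]
contact_force: [0.1, 0.5, 3.1]
grip_width: 0.0132
```

Call:
send_rows:
  targets:
    - [[0, 0, 0], [-1.4, 0, 0], 10]
    - [[0, 0, 0], [-1.4, 0, 0], 10]
    - [[0, 0, 0], [0, 0, 0], 10]

```text
time: 18.9
tool_pos: [0.5678, -0.192, 0.1122]
tool_rot: [-3.141, 0.0, 0.001]
contact_force: [0.6, 0.8, 1.7]
grip_width: 0.0132
```

Call:
send_rows:
  targets:
    - [[0, 0, 0], [-1.4, -0.1, 0], 10]
    - [[0, 0, 0], [-1.4, -0.1, 0], 10]
    - [[0, 0, 0], [0, 0, 0], 10]

```text
time: 19.2
tool_pos: [0.565, -0.1918, 0.1122]
tool_rot: [-3.141, 0.0, 0.001]
contact_force: [0.7, 1.1, 1.3]
grip_width: 0.013
```

Call:
send_rows:
  targets:
    - [[0, 0, 0], [-1.4, -0.2, 0], 10]
    - [[0, 0, 0], [-1.4, -0.2, 0], 10]
    - [[0, 0, 0], [0, 0, 0], 10]

```text
time: 19.5
tool_pos: [0.5626, -0.1915, 0.1123]
tool_rot: [3.141, -0.0, 0.002]
contact_force: [4.0, -0.5, -0.4]
grip_width: 0.0132
```

Call:
send_rows:
  targets:
    - [[0, 0, 0], [-1.4, -0.3, 0], 10]
    - [[0, 0, 0], [0, 0, 0], 10]

```text
time: 19.7
tool_pos: [0.5615, -0.1913, 0.1123]
tool_rot: [3.141, -0.0, 0.003]
contact_force: [6.1, -1.9, -1.1]
grip_width: 0.0131
```

```bash
cat >> h.py <<'E'
def brass(i):
    c=i[245:280,362:385].astype(int);m=(c[...,2]-c[...,0]>60)&(c[...,2]>130)
    m[:, :5]=0;ys,xs=np.nonzero(m);return len(xs),(xs.mean()+362 if len(xs) else None),(ys.mean()+245 if len(xs) else None)
E
python3 - <<'E'
from h import *
import cv2
print(brass(cv2.imread("pics/top0.png")))
i=arm.capture("top");print(brass(i));ang()
a=cv2.imread("pics/top0.png")[250:275,362:385];b=i[250:275,362:385]
cv2.imwrite("pics/b1.png",cv2.resize(np.hstack([a,b]),None,fx=12,fy=12,interpolation=cv2.INTER_CUBIC))
E
```

```text
(6, np.float64(370.0), np.float64(261.5))
(6, np.float64(375.0), np.float64(261.5))
t 19.75 phi -99.57 r 42.31 Frad 0.1 Fccw 6.2 [ 0.5615 -0.1913  0.1123] [ 6.1 -1.2 -1.3]
```

View pics/b1.png

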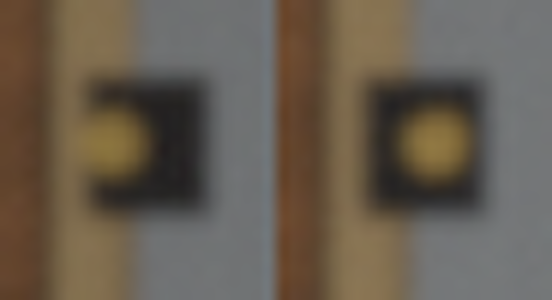

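The bolt has dropped: the brass pin moved 5 px (about 8 mm) towards the dial. The knob force is about 6 N. I'll release the knob, lift clear and move across to the -x side of the lid's bar.

Call:
send_rows:
  targets:
    - [[0, 0, 0], [1, 0.2, 0], 45]
    - [[0, 0, 0], [0, 0, 0], 45]
    - [[0, 0, 0], [0, 0, 0], 45]
    - [[0, 0, 0], [0, 0, 0], 45]
    - [[0, 0, 0], [0, 0, -30], 45]
    - [[0, 0, 0], [0, 0, -45], 45]
    - [[0, 0, 0], [0, 0, 0], 45]

```text
time: 20.45
tool_pos: [0.5643, -0.1923, 0.1949]
tool_rot: [3.137, -0.0, 0.017]
contact_force: [-0.1, -0.2, 0.7]
grip_width: 0.0449
```

```bash
python3 -c "
from h import *
s=arm.read_state();print(s['tool_pos'],s['contact_force'],s['tool_rot'],brass(arm.capture('top')))"
```

```text
[ 0.564287   -0.19230922  0.19487023] [-0.06008856 -0.24925607  0.65578332] [ 3.13694609e+00 -3.70639430e-04  1.70142037e-02] (6, np.float64(375.0), np.float64(261.5))
```

Call:
send_rows:
  targets:
    - [[0, 0, 0], [-9.6, -41.2, 0], 10]
    - [[0, 0, 0], [-9.6, -41.2, 0], 0]
    - [[0, 0, 0], [-9.6, -41.2, 0], 0]
    - [[0, 0, 0], [-9.6, -41.2, 0], 0]
    - [[0, 0, 0], [-9.6, -41.2, 0], 0]
    - [[0, 0, 0], [0, 0, 0], 0]
    - [[0, 0, 0], [0, 0, 0], 0]
    - [[0, 0, 0], [0, 0, 0], 0]

```text
time: 21.3
tool_pos: [0.5139, 0.014, 0.1866]
tool_rot: [3.141, -0.001, -0.002]
contact_force: [0.0, -0.5, -0.4]
grip_width: 0.0002
```

Next I'll descend to TCP z of about 0.106 and check before pushing.

Call:
send_rows:
  targets:
    - [[0, 0, 0], [0, 0, 40], 0]
    - [[0, 0, 0], [0, 0, 30], 0]
    - [[0, 0, 0], [0, 0, 10], 0]
    - [[0, 0, 0], [0, 0, 0], 0]
    - [[0, 0, 0], [0, 0, 0], 0]

```text
time: 21.8
tool_pos: [0.5149, 0.0141, 0.1087]
tool_rot: [3.141, -0.002, 0.003]
contact_force: [-0.2, 0.3, -0.2]
grip_width: -0.0003
```

Run:
```python
from h import *
import cv2
i=arm.capture("scene");s=arm.read_state();print(s["tool_pos"],s["contact_force"])
cv2.imwrite("pics/s5.png",cv2.resize(i[150:330,180:380],None,fx=3.3,fy=3.3,interpolation=cv2.INTER_CUBIC))
```

```text
[0.51514903 0.01423685 0.10919783] [ 0.48268186  0.54876868 -0.40435521]
```

View pics/s5.png

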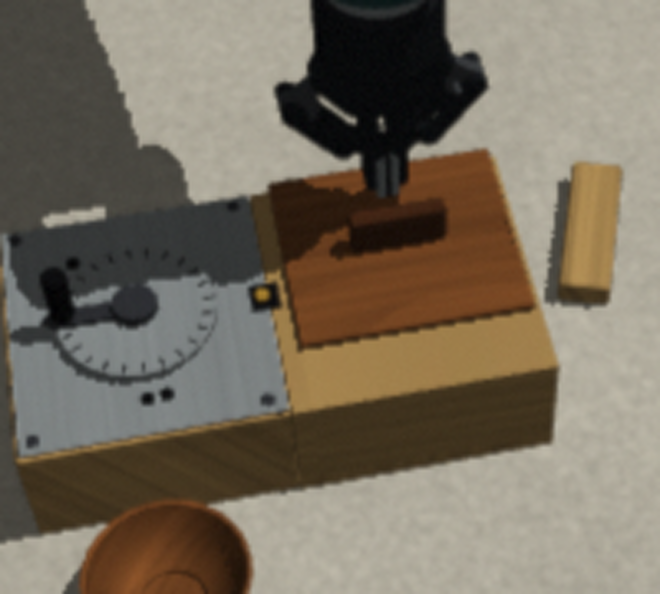

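The scene crop shows the closed fingers just behind the bar and the pin sitting at the dial end of its slot. I'll push gently first.

Call:
send_rows:
  targets:
    - [[0, 0, 0], [6, 0, 0], 0]
    - [[0, 0, 0], [6, 0, 0], 0]
    - [[0, 0, 0], [5, 0, 0], 0]
    - [[0, 0, 0], [4, 0, 0], 0]
    - [[0, 0, 0], [2, 0, 0], 0]
    - [[0, 0, 0], [0, 0, 0], 0]

```text
time: 22.45
tool_pos: [0.5374, 0.0147, 0.1072]
tool_rot: [3.142, -0.0, 0.0]
contact_force: [0.3, 0.2, 1.0]
grip_width: 0.0002
```

Call:
send_rows:
  targets:
    - [[0, 0, 0], [3, 0, 0], 0]
    - [[0, 0, 0], [3, 0, 0], 0]
    - [[0, 0, 0], [3, 0, 0], 0]

```text
time: 22.75
tool_pos: [0.546, 0.0146, 0.1071]
tool_rot: [3.141, -0.0, -0.001]
contact_force: [-4.3, -0.4, 1.0]
grip_width: -0.0002
```

Call:
send_rows:
  targets:
    - [[0, 0, 0], [3, 0, 0], 0]
    - [[0, 0, 0], [3, 0, 0], 0]
    - [[0, 0, 0], [0, 0, 0], 0]

```text
time: 23.05
tool_pos: [0.5525, 0.0146, 0.1072]
tool_rot: [3.142, -0.0, 0.001]
contact_force: [-0.8, 0.0, -0.4]
grip_width: 0.0002
```

Run:
```python
from h import *
s=arm.read_state();print(s["tool_pos"],s["contact_force"],brass(arm.capture("top")))
```

```text
[0.55251947 0.01462977 0.10719554] [-0.78773763  0.01957253 -0.37281417] (0, None, None)
```

Call:
send_rows:
  targets:
    - [[0, 0, 0], [8, 0, 0], 0]
    - [[0, 0, 0], [8, 0, 0], 0]
    - [[0, 0, 0], [8, 0, 0], 0]
    - [[0, 0, 0], [8, 0, 0], 0]
    - [[0, 0, 0], [8, 0, 0], 0]
    - [[0, 0, 0], [8, 0, 0], 0]
    - [[0, 0, 0], [5, 0, 0], 0]
    - [[0, 0, 0], [3, 0, 0], 0]

```text
time: 23.9
tool_pos: [0.6086, 0.0146, 0.1072]
tool_rot: [3.142, -0.0, 0.0]
contact_force: [-3.0, -1.7, 2.2]
grip_width: 0.0
```

Call:
send_rows:
  targets:
    - [[0, 0, 0], [2, 0, 0], 0]
    - [[0, 0, 0], [2, 0, 0], 0]
    - [[0, 0, 0], [2, 0, 0], 0]

```text
time: 24.2
tool_pos: [0.61, 0.0147, 0.1071]
tool_rot: [3.141, -0.0, -0.019]
contact_force: [-34.9, -2.0, 16.1]
grip_width: -0.0002
```

The lid is at its stop. I'll back off and lift.

Call:
send_rows:
  targets:
    - [[0, 0, 0], [-8, 0, 0], 0]
    - [[0, 0, 0], [-15, 0, 0], 0]
    - [[0, 0, 0], [-15, 0, 0], 0]
    - [[0, 0, 0], [0, 0, -40], 0]
    - [[0, 0, 0], [0, 0, -50], 0]
    - [[0, 0, 0], [-40, 0, -10], 0]
    - [[0, 0, 0], [-50, 0, 0], 0]
    - [[0, 0, 0], [0, 0, 0], 0]

```text
time: 25.0
tool_pos: [0.4812, 0.0154, 0.2063]
tool_rot: [-3.141, -0.001, 0.003]
contact_force: [0.8, -0.1, -0.7]
grip_width: -0.0004
```

Call:
send_rows:
  targets:
    - [[0, 0, 0], [-30, 0, 0], 0]
    - [[0, 0, 0], [0, 0, 0], 0]
    - [[0, 0, 0], [0, 0, 0], 0]
    - [[0, 0, 0], [0, 0, 0], 0]

```text
time: 25.4
tool_pos: [0.457, 0.0148, 0.2077]
tool_rot: [-3.141, 0.0, -0.002]
contact_force: [0.5, -0.7, 0.4]
grip_width: 0.0001
```

Run:
```python
from h import *
import cv2
i=arm.capture("top");s=arm.read_state();print(s["tool_pos"],s["contact_force"],brass(i))
cv2.imwrite("pics/t9.png",cv2.resize(i[120:340,220:550],None,fx=2.4,fy=2.4,interpolation=cv2.INTER_CUBIC))
```

```text
[0.45696151 0.01472946 0.20752328] [ 0.75672133 -0.51124336  0.35890322] (8, np.float64(375.0), np.float64(261.5))
```

View pics/t9.png

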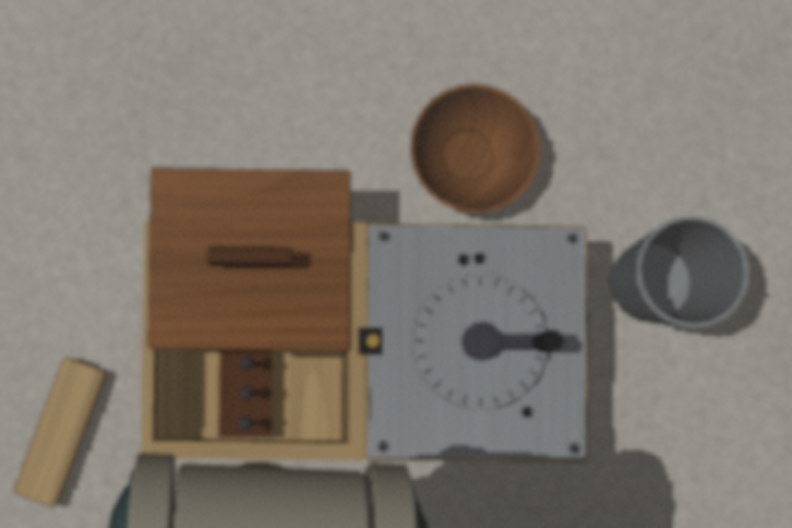

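Run:
```python
from h import *
print((ray((220+250/2.4,120+169/2.4),.092)-ray(c2(211,144.5),.092))*1e3)
print((ray((220+208/2.4,120+249/2.4),.122)-ray(c2(140,277),.122))*1e3)
arm.hand_in()
```

```text
[79.77763222 -1.17621234]
[77.8741674  -2.13612906]
the job is handed in; nothing more can be done
```

The burr box is unlocked with its lid fully open. I handed the job in at about 25.5 s of the 72 s allowed; hand-in gives no verdict.

- **Dial:** I held the crank knob and turned it clockwise, adding one extra full turn to be sure both hidden wheels were engaged. I stopped on the single-stud mark at about -146.3°, against -146.1° to -146.6° from the pictures. I then turned anticlockwise past the double-stud mark once and stopped on it at 4.25°, against 4.0° to 4.5°. Turning slowly clockwise, I met the bolt about 104° on. The knob force there was about 6 N, and I did not force it.
- **Lid:** I pushed the grip bar until the lid met its stop, then backed off and lifted clear. The push briefly read 35 N at the wrist against that end stop.

**Last checks:**
- **Bolt:** the last picture shows the brass pin at the dial end of its slot, moved 5 px (about 8 mm).
- **Lid travel:** two features gave 79.8 mm (lid edge) and 77.9 mm (bar). They disagree by 2 mm, but both are above the 72 mm needed.
- **Loose objects:** the tin, bowl and offcut look unmoved in the picture; I did not measure them.
- **Robot:** it touches nothing, with forces under 1 N.

No check failed.

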